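Turn the trolley wheel by its spokes until the valve stem stands up

TASK

The pump goes on next: turn the yellow trolley wheel on its bench stand by pushing on its spokes with a fingertip, until the valve is at the very bottom of the wheel, straight below the hub, with its stem pointing straight up, and leave the wheel standing still. Push gently and steadily, never grip the wheel or set it spinning, and keep off the black tyre (its bead sealer is still setting) and off the valve stem. Leave everything else on the bench where it lies.

Things in the scene. Friction and masses are not known exactly. Their poses are not given: they have to be found in the camera images.
- stand: Blue steel bench stand, bolted down: base plate 200 x 280 x 12 mm; an A-frame of two 18 mm legs behind the wheel (36 mm and more beyond its mid-plane); from its top a stub axle comes forward through the hub. The robot's side of the wheel is open. Origin on the bench, straight below the wheel's centre; x along the axle, away from the robot, y to the left, z up.
- hub (a point): Centre of the wheel, on the axle, in the wheel's mid-plane, 172 mm above the bench; axes as the stand's. The hub is 48 mm across and reaches 25 mm to either side of the mid-plane; the 18 mm thick axle ends 36 mm in front of the mid-plane.
- wheel: Upright trolley wheel, yellow moulded rim, five spokes 72 degrees apart. Turns either way without end about the stand's x; origin at the hub, its own -z axis points from hub to valve. Stiff greased bearing: about 0.15 N m turns it (some 3 N on a spoke) and it stays where left. It starts at least 100 degrees off; a spoke is easily followed some 80 degrees down one side, so more than one is needed.
- spoke (a point): Middle of one spoke, 55 mm from the wheel's centre, in the mid-plane; turns with the wheel. Spokes are 36, 108, 180, 252 and 324 degrees round from the valve, straight and radial from hub to rim (inside of rim 108 mm from the centre): 15 mm wide and 25 mm to either side of the mid-plane at 20 mm from the centre, tapering to 11 mm wide and 15 mm to either side at the rim.
- valve: Valve stem, black rubber foot and brass end, 24 mm long, 11 mm thick (foot 15 mm), half-way between two spokes, on the inside of the rim in the mid-plane, pointing at the hub. Origin at its root, 108 mm from the wheel's centre; its z axis points along the stem to the tip, towards the hub (straight up when the valve is at the very bottom).
- tyre: Black rubber tyre, 300 mm outside diameter, 36 mm wide (18 mm to either side of the mid-plane), from 115 to 150 mm from the wheel's centre; turns with the wheel. Origin at the wheel's centre, axes as the wheel's. Not to be touched.
- pump: Mini hand pump lying on the bench, aluminium barrel with black ends, 204 by 60 by 30 mm, length along its x. Origin under its middle.
- lever: Blue plastic tyre lever lying flat in front of the stand, 124 by 20 by 9 mm, length along its x. Origin under its middle.
- cap: Black valve dust cap standing on the front of the stand's base plate, 15 mm across, 14 mm tall. Origin at the centre of its underside, 12 mm above the bench.
- tin: Tin of bead sealer with a green label, 68 mm across, 92 mm tall. Origin at the centre of its underside.
- spanner: Steel spanner lying flat in front of the stand, 130 mm long along its x, under 30 mm wide and 10 mm thick. Origin under its middle.
- tape: Black and green tape measure lying on its side, 66 by 62 by 38 mm with a 16 mm green mouth. Origin under its middle.
- gauge: Tyre pressure gauge lying face up, dial 52 mm across and 24 mm thick, brass stem to its -x, 106 mm long in all. Origin under the dial's centre.

How it is judged (in metres and radians):
At the end, for the whole second after the job is handed in: The valve stem points straight up within 0.10 rad (about 6 degrees), the wheel is at rest (under 0.05 rad/s), and every other thing lies within 20 mm of where it started (angle between valve's own z axis and vertical below 0.1 rad and angular speed of wheel below 0.05 rad/s and distance of each of pump, lever, cap, tin, spanner, tape, gauge from where it was at the start of the episode below 0.02 m); the robot touches nothing.
It fails at once if the tyre is pressed (over 3 N) (contact force between any of the fingers, the arm and tyre above 3 N).
It fails at once if the valve stem is pressed (over 3 N) (contact force between any of the fingers, the arm and valve above 3 N).
It fails at once if the wheel is gripped or shoved (over 35 N between the fingers and the wheel; a steady push takes some 3 N) (contact force between the fingers and wheel above 35 N).
It fails at once if the wheel is set spinning (over 3 rad/s, about half a turn a second) (angular speed of wheel above 3 rad/s).
It fails at once if something else on the bench is pushed, lifted or carried more than 20 mm from its place (distance of any of pump, lever, cap, tin, spanner, tape, gauge from where it was at the start of the episode above 0.02 m).
It also fails if it takes over 67 s, if anything falls off the work surface, if the arm or the gripper's body presses on something with over 40 N, if the wrist force passes 120 N, or if a joint passes its speed limit or range.

ROBOT

A 7-joint arm with a two-finger parallel gripper is mounted at the origin on the work surface. World frame = base frame: x ahead of the robot, y to its left, z up, the work surface at z = 0. Lengths are in m, angles in degrees, forces in N, time in s.
With the tool pointing down it reaches from about 0.425 to 0.875 m from the base axis. Payload 4.7 kg.
Tool frame: the origin (TCP) lies at the very end of the fingers, on their centre line; the grasp point (between the pads) lies 19 mm behind it (env.grasp_offset is the distance from the TCP to the grasp point, in m); z points along the fingers, y is the line along which they close (so a half turn about z gives the same grasp; the last joint's range is limited). The gripper opens to 87 mm and grips with 3 to 60 N. Pads are 19 mm wide; open, the fingers measure 117 mm over their backs; the gripper's body (75 mm by 190 mm) begins 51 mm behind the grasp point.
Start: joints at [-67.89, 18.392, -4.016, 83.108, 1.295, 78.541, -3.26], TCP at [0.236, 0.606, 0.223] pointing down, gripper open.
Joint ranges: [-163.93, 163.93], [-17.29, 119.83], [-79.2, 71.16], [3.27, 140.29], [-89.18, 269.18], [5.43, 117.66], [-154.24, 154.24]. Speed limits (degrees/s): [147.25, 147.25, 180, 180, 180, 180, 180].

INTERFACE

Orientations are given as [roll, pitch, yaw] about the fixed x, y, z axes, in that order (R = Rz(yaw) Ry(pitch) Rx(roll)).
In Python, from cell import env gives the robot as it stands. The module is installed in compiled form; this text tells all that it offers.
- The arm moves only by the tool drive_tool, never from a script. Its argument "moves" is one flat list of numbers, 5 for each row, row after row: the shift along the tool's x, y, z in units of 40 mm (1.0 is 40 mm), then the turn about the tool's z in units of 10 degrees (1.0 is 10 degrees), then the finger opening in mm, from 0 to 87. A call has 1 to 5 rows; each row is the pose to reach, as a shift and turn from the pose commanded when the call began, along the tool's axes at that moment; what a row does not reach only later rows make up. A row lasts 1/8 s, in which the tool goes at most 62.5 mm and 10.7 degrees, less where a joint would pass 70% of its speed; a pose out of reach is approached as far as the arm can. A call with a gripper value outside its range is refused whole. The fingers move at their own pace and stop on an object; "squeeze" is the grip in N (left out, the last holds). Time passes only in rows, so rows that repeat a pose let the fingers close. It gives the time, the measured TCP pose, the force, the opening and the grip force at its end, in the units of the state.
- env.get_obs(): the state, without advancing time (a new reading comes with each control period).
- env.read_camera(name): name is "scene" or "top" or "wrist"; returns (picture, depth): 480x640x3 uint8, red, green, blue; 480x640 float32, m along the optical axis (not along the pixel's ray), 0 where there is no reading.
- env.camera_model(name): a dict with "K" (3x3 intrinsics, pixels), "rvec" (rotation vector, rad) and "tvec" (3), from world to camera coordinates, as OpenCV has them; the wrist camera has in their place "tool_from_camera" (4x4, takes a point from camera to tool coordinates, whose origin is the TCP and whose axes are the flange's). Camera axes: x right, y down, z forward; pixel columns grow to the right and rows downward; lengths in m; the calibration is good to about 2 mm. The wrist camera is an equidistant fisheye: a pixel r from the principal point sees the ray r / f radians off the axis. A picture is of the moment at which its call begins: read the wrist's pose just before it. camera_model takes no time and is no camera call.
- env.sign_off(): hands the job in; it is judged then, once.
The state is a dict: "time_s": time; "qpos": joint angles; "joint_velocities": joint speeds; "effort": joint torques, N m; "tool_pos": TCP position; "tool_rot": TCP orientation; "force": force on the tool from outside, world axes, zero at the start; "wrist_torque": the same for the moment, N m; "grip_width": finger opening in m; "grasp_force": force on a finger pad.
Only numpy, scipy, OpenCV 4.12 (cv2) and the standard library are available. Lean on these libraries where they do the work, as an engineer would, in place of code of your own. Each camera call takes 0.05 s, during which the arm holds its last target. There are 200 camera calls.

## Working session

There is one attempt and no reset: what is moved stays moved. The work goes in short steps, Python scripts to look and compute and a tool call to move; the robot and the scene stay as the last step left them, time stands still between calls to the robot, and variables do not carry over. Pictures are saved under pics/ and viewed, at most 10 in all, crops included, and the job is handed in when it is done.

Besides the shell and the picture viewer there is one more tool, called after ">>>" as name(argument=value, ...) on one line, values as JSON. drive_tool: Moves the arm, as the interface text tells. Its arguments: {"type":"object","properties":{"moves":{"type":"array","items":{"type":"number"}},"squeeze":{"type":"number"}},"required":["moves"]}

```bash
mkdir -p pics; cat > h.py <<'E'
import numpy as np,cv2
from cell import env
from scipy.spatial.transform import Rotation as R
def cam(n):
    m=env.camera_model(n);return np.array(m['K']),cv2.Rodrigues(np.array(m['rvec'],float))[0],np.array(m['tvec'],float).ravel()
def cloud(n,d):
    K,Rm,t=cam(n);v,u=np.mgrid[:480,:640]
    p=np.stack([(u-K[0,2])/K[0,0]*d,(v-K[1,2])/K[1,1]*d,d],-1)
    return (p-t)@Rm
def snap(n,f):
    im,d=env.read_camera(n);cv2.imwrite('pics/'+f+'.png',im[...,::-1]);np.save('pics/'+f+'.npy',d);return im,d
E
python3 - <<'E'
from h import *
for n in('scene','top'):
    im,d=snap(n,n+'0')
    K,Rm,t=cam(n);print(n,-Rm.T@t,Rm[2])
    P=cloud(n,d);hsv=cv2.cvtColor(im,cv2.COLOR_RGB2HSV)
    m=(hsv[...,0]>18)&(hsv[...,0]<35)&(hsv[...,1]>140)&(hsv[...,2]>90)&(d>0)
    q=P[m];print(len(q),np.percentile(q,[1,50,99],axis=0))
o=env.get_obs();print(o['tool_pos'],o['tool_rot'],o['time_s'],o['force'])
E
```

```text
scene [0.33888136 0.71039155 1.24695158] [ 0.17244076 -0.52972717 -0.83045368]
2134 [[ 0.62197115 -0.09043656  0.05045104]
 [ 0.63265576  0.03123313  0.17164316]
 [ 0.6532219   0.14797349  0.29242136]]
top [ 0.37106769 -0.01087735  1.76981002] [ 0.10753366 -0.01281918 -0.9941188 ]
1171 [[ 0.48820612 -0.08165023  0.06068901]
 [ 0.62662821  0.09563461  0.13588439]
 [ 0.64517235  0.94943486  0.28729971]]
[0.23600258 0.60511169 0.22155736] [-1.79901342e+02  7.12141002e-03  1.58702094e+02] 0.1 [-0.1430569   0.59591358 -0.55404508]
```

View pics/scene0.png

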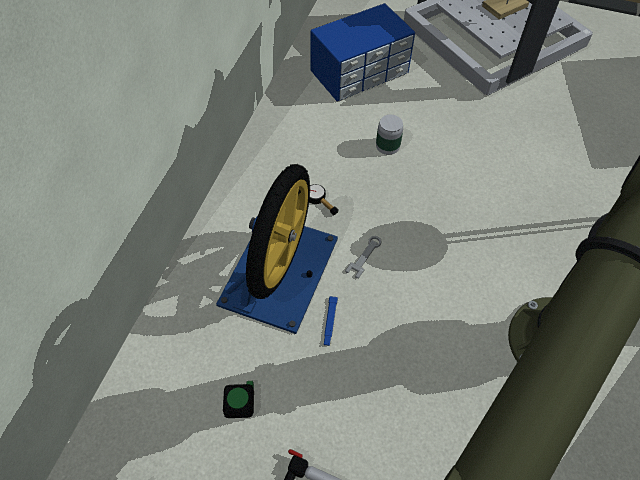

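View pics/top0.png

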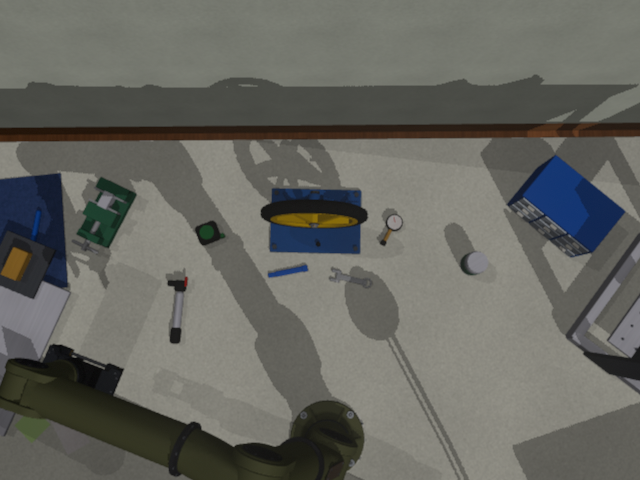

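The scene shows the wheel at about (280,232) and the cap at (309,273). The lever is at (331,320), the spanner at (362,257), the gauge at (320,195), the tape at (238,400) and the tin at (390,135). I'll enlarge the wheel and fit its axis.

```bash
python3 - <<'E'
from h import *
im=cv2.imread('pics/scene0.png');d=np.load('pics/scene0.npy');P=cloud('scene',d)
c=cv2.resize(im[155:310,220:345],None,fx=4.8,fy=3.8,interpolation=cv2.INTER_CUBIC);cv2.imwrite('pics/c0.png',c)
hsv=cv2.cvtColor(im,cv2.COLOR_BGR2HSV)
box=np.zeros(d.shape,bool);box[155:310,220:345]=1
blk=box&(hsv[...,2]<60)&(d>0)&(P[...,2]>.04)
q=P[blk];print('tyre',len(q),np.percentile(q,[0.5,50,99.5],axis=0))
b=box&(hsv[...,0]>100)&(hsv[...,0]<125)&(hsv[...,1]>120)&(abs(P[...,2]-.012)<.006)
pts=P[b][:,:2].astype(np.float32);print('plate',cv2.minAreaRect(pts))
for n,(u,v) in dict(cap=(309,273),lever=(331,320),axle=(291,236)).items():print(n,P[v,u])
E
```

```text
tyre 2995 [[ 0.62185227 -0.10023329  0.04229218]
 [ 0.64160156  0.0982886   0.2777972 ]
 [ 0.71550514  0.17991696  0.32349489]]
plate ((0.6709474921226501, -0.02017579972743988), (0.27231505513191223, 0.32768356800079346), 18.56892967224121)
cap [0.58066412 0.02764928 0.03012773]
lever [0.49639258 0.11702611 0.00938969]
axle [0.61757786 0.03794359 0.1810882 ]
```

View pics/c0.png

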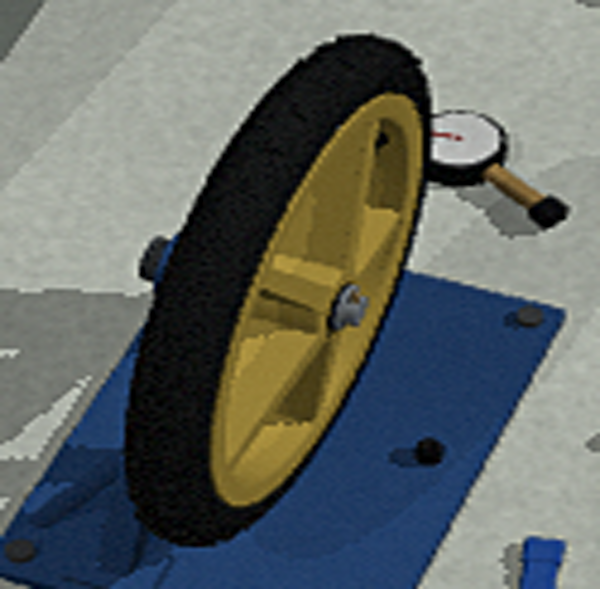

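```bash
cat >> h.py <<'E'
def rect(im,n,hub,yaw,ax,f=2.0,r=155):
    """view wheel plane from robot side: right=-y, up=z ; ax axial offset"""
    K,Rm,t=cam(n);a=np.deg2rad(yaw);ex=np.array([np.cos(a),np.sin(a),0]);ey=np.array([-np.sin(a),np.cos(a),0]);ez=np.array([0,0,1.])
    c=np.array(hub)+ax*ex;S=int(r*f)
    v,u=np.mgrid[:2*S,:2*S];Y=-(u-S)/f/1000;Z=-(v-S)/f/1000
    p=c+Y[...,None]*ey+Z[...,None]*ez;q=p@Rm.T+t;q=q@K.T
    return cv2.remap(im,(q[...,0]/q[...,2]).astype(np.float32),(q[...,1]/q[...,2]).astype(np.float32),cv2.INTER_CUBIC)
E
python3 - <<'E'
from h import *
from scipy.optimize import least_squares
im=cv2.imread('pics/scene0.png');d=np.load('pics/scene0.npy');P=cloud('scene',d)
hsv=cv2.cvtColor(im,cv2.COLOR_BGR2HSV);box=np.zeros(d.shape,bool);box[155:310,220:345]=1
blk=box&(hsv[...,2]<70)&(hsv[...,1]<120)&(d>0)&(P[...,2]>.05);blk=cv2.erode(blk.astype(np.uint8),np.ones((3,3)))>0
q=P[blk]
# superquadric-free: distance to torus-like box cross-section r 115..150, |a|<=18
def res(p):
    a=p[2];dx=q[:,0]-p[0];dy=q[:,1]-p[1];A=dx*np.cos(a)+dy*np.sin(a);Y=-dx*np.sin(a)+dy*np.cos(a)
    r=np.hypot(Y,q[:,2]-.172)
    return np.sqrt(((r-.1325)/.0175)**2+(A/.018)**2)-1
s=least_squares(res,[.64,.04,0],loss='soft_l1',f_scale=.1);print(s.x,np.rad2deg(s.x[2]),np.median(abs(s.fun)))
hub=[s.x[0],s.x[1],.172];yaw=np.rad2deg(s.x[2])
o=np.hstack([rect(im,'scene',hub,yaw,a,1.25) for a in(-.018,0)])
cv2.imwrite('pics/r0.png',o);print(o.shape)
E
```

```text
[ 0.64809959  0.0296456  -0.03598268] -2.0616558236531874 0.06948810365869473
(386, 772, 3)
```

View pics/r0.png

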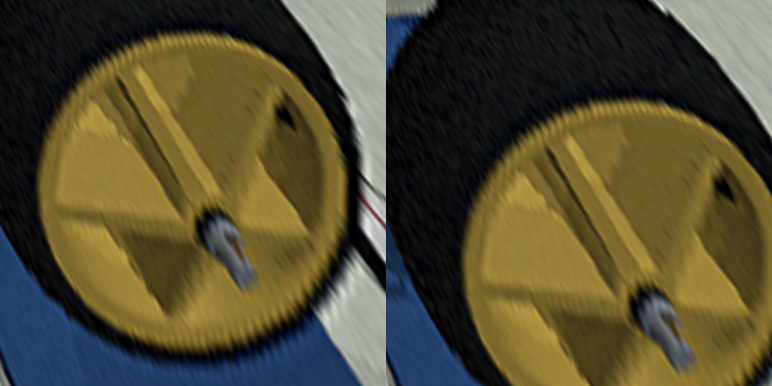

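>>> drive_tool(moves=[0,0,-1.5,0,0,0,0,-3,0,0,0,0,-4.5,0,0])

```text
time_s: 0.48
tool_pos: [0.236, 0.6052, 0.404]
tool_rot: [-180.0, 0.0, 158.7]
force: [-0.1, 1.4, 0.4]
grip_width: 0.0645
grasp_force: 0.0
```

At the rim plane, the five spokes sit at about 43, 115, 187, 259 and 331° clockwise from the top. The black valve foot shows at about 80° (right panel, 727,185), so the wheel must turn about 100° clockwise. I'll bring the arm over to a point in front of the wheel.

>>> drive_tool(moves=[-5,-6,-1,-1,0,-5,-6,-1,-2,0,-5,-6,-1,-2.1,0,-5,-6,-1,-2.1,0,-5,-6,-1,-2.1,0])

```text
time_s: 1.1
tool_pos: [0.3349, 0.3094, 0.4422]
tool_rot: [-180.0, -0.0, 179.7]
force: [1.0, 0.8, 0.1]
grip_width: 0.0149
grasp_force: 0.0
```

>>> drive_tool(moves=[-2.9,-7,-1.5,0,0,-2.9,-7,-1.5,0,0,-2.9,-7,-1.5,0,0,-2.9,-7,-1.5,0,0,-2.9,-7,-1.5,0,0])

```text
time_s: 1.72
tool_pos: [0.4493, 0.0287, 0.5025]
tool_rot: [180.0, 0.0, 179.7]
force: [0.9, -0.8, -1.8]
grip_width: 0.0004
grasp_force: 0.0
```

```bash
python3 -c "
from h import *
o=env.get_obs();print(o['qpos'],o['tool_pos'],o['tool_rot'],o['force'])
print(env.camera_model('wrist'))"
```

```text
[-37.61058395  -6.70131914  26.76949383  78.06581922   3.14756989
 107.8723974   79.64078963] [0.44931072 0.02872879 0.50253655] [1.79978138e+02 2.12263285e-02 1.79671324e+02] [ 0.89660614 -0.78336076 -1.8072768 ]
{'K': array([[371.64829954,   0.        , 321.12102213],
       [  0.        , 371.64829954, 240.88797646],
       [  0.        ,   0.        ,   1.        ]]), 'tool_from_camera': array([[-2.37180010e-04, -9.63124950e-01, -2.69054406e-01,
         7.25378354e-02],
       [ 9.99999262e-01, -5.48987760e-04,  1.08366177e-03,
        -6.01882607e-04],
       [-1.19140927e-03, -2.69053951e-01,  9.63124370e-01,
        -1.61821359e-01],
       [ 0.00000000e+00,  0.00000000e+00,  0.00000000e+00,
         1.00000000e+00]])}
```

>>> drive_tool(moves=[-7.5,0,-0.5,0,0,-7.5,0,-0.5,0,0,-7.5,0,-0.5,0,0,-7.5,0,-0.5,0,0,-7.5,0,-0.5,0,0])

```text
time_s: 2.35
tool_pos: [0.7403, 0.0288, 0.5021]
tool_rot: [179.9, 1.3, 179.7]
force: [1.0, 3.4, -0.7]
grip_width: 0.0003
grasp_force: 0.0
```

>>> drive_tool(moves=[-7.5,0,0,0,0,-7.5,0,0,0,0,-7.5,0,0,0,0,-7.5,0,0,0,0,-7.5,0,0,0,0])

```text
time_s: 2.98
tool_pos: [0.8467, 0.0241, 0.4187]
tool_rot: [179.6, 4.0, 179.6]
force: [0.1, -0.3, 0.6]
grip_width: 0.0007
grasp_force: 0.0
```

```bash
python3 -c "
from h import *
o=env.get_obs();print(o['qpos'],o['tool_pos'],o['tool_rot'],o['force'])"
```

```text
[ -4.69588105  56.0452655   48.19108204   3.4320304  -46.90499279
 117.59069921  87.79122437] [0.8467488  0.02407414 0.41866774] [179.55278996   4.02552715 179.63619379] [ 0.14051984 -0.26824704  0.58293171]
```

>>> drive_tool(moves=[2,0,0,0,0,2,0,0,0,0,2,0,0,0,0])

```text
time_s: 3.35
tool_pos: [0.7647, 0.0249, 0.4172]
tool_rot: [179.8, 4.4, 179.7]
force: [1.0, 0.5, 1.1]
grip_width: 0.0004
grasp_force: 0.0
```

>>> drive_tool(moves=[0,0,-7.5,0,0,0,0,-7.5,0,0,0,0,-7.5,0,0,0,0,-7.5,0,0,0,0,-7.5,0,0])

```text
time_s: 3.98
tool_pos: [0.715, 0.0267, 0.5772]
tool_rot: [179.5, 7.5, 179.8]
force: [-0.4, 0.7, 0.6]
grip_width: 0.0002
grasp_force: 0.0
```

```bash
python3 -c "
from h import *
o=env.get_obs();print(o['qpos'],o['tool_pos'],o['tool_rot'],o['force'])"
```

```text
[ -7.76430495  32.02972492  11.64276809  23.11086164  -7.78644747
 117.61988295  87.51571984] [0.71498341 0.02667486 0.57719225] [179.45387166   7.52282311 179.82182016] [-0.35662536  0.69942146  0.62230899]
```

>>> drive_tool(moves=[0,0,-7.5,0,0,0,0,-7.5,0,0,0,0,-7.5,0,0,0,0,-7.5,0,0,0,0,-7.5,0,0])

```text
time_s: 4.6
tool_pos: [0.6297, 0.022, 0.6547]
tool_rot: [179.4, 11.7, 179.6]
force: [-0.5, 0.1, -0.3]
grip_width: 0.0006
grasp_force: 0.0
```

```bash
python3 -c "
from h import *
o=env.get_obs();print(o['qpos'],o['tool_pos'],o['tool_rot'],o['force'])"
```

```text
[-12.32490226  19.86762942  16.0659697   31.30621487  -7.15788314
 117.59931922  87.94149757] [0.62974798 0.02204898 0.65470202] [179.43550998  11.72339336 179.5898828 ] [-0.50716029  0.12519028 -0.27386183]
```

>>> drive_tool(moves=[-8,0,-8,0,0,-8,0,-8,0,0,-8,0,-8,0,0,-8,0,-8,0,0,-8,0,-8,0,0])

```text
time_s: 5.22
tool_pos: [0.6802, 0.0172, 0.6675]
tool_rot: [179.3, 15.8, 179.5]
force: [-0.1, -0.4, -0.6]
grip_width: 0.0004
grasp_force: 0.0
```

>>> drive_tool(moves=[-8,0,-8,0,0,-8,0,-8,0,0,-8,0,-8,0,0,-8,0,-8,0,0,-8,0,-8,0,0])

```text
time_s: 5.85
tool_pos: [0.6978, 0.0126, 0.6902]
tool_rot: [179.2, 19.7, 179.5]
force: [-0.3, -0.2, 0.1]
grip_width: 0.0002
grasp_force: 0.0
```

```bash
python3 -c "
from h import *
o=env.get_obs();print(o['qpos'],o['tool_pos'],o['tool_rot'],o['force'])"
```

```text
[ -7.1397158   29.03844507  17.17604461  14.07895856 -12.54031281
 117.60699262  88.35712244] [0.69783697 0.01259519 0.69018837] [179.17255261  19.70390836 179.47426609] [-0.26426332 -0.2477919   0.12337063]
```

>>> drive_tool(moves=[-8,0,-8,0,0,-8,0,-8,0,0,-8,0,-8,0,0,-8,0,-8,0,0,-8,0,-8,0,0])

```text
time_s: 6.48
tool_pos: [0.6967, 0.0085, 0.7195]
tool_rot: [179.1, 23.4, 179.4]
force: [0.3, -1.5, 1.0]
grip_width: 0.0002
grasp_force: 0.0
```

>>> drive_tool(moves=[-8,0,-8,0,0,-8,0,-8,0,0,-8,0,-8,0,0,-8,0,-8,0,0,-8,0,-8,0,0])

```text
time_s: 7.1
tool_pos: [0.6835, 0.0049, 0.753]
tool_rot: [179.0, 26.9, 179.4]
force: [-0.4, 0.1, 0.2]
grip_width: 0.0003
grasp_force: 0.0
```

>>> drive_tool(moves=[-6,0,-8,0,0,-6,0,-8,0,0,-6,0,-8,0,0,-6,0,-8,0,0,-6,0,-8,0,0])

```text
time_s: 7.72
tool_pos: [0.6408, 0.0018, 0.7993]
tool_rot: [178.9, 30.5, 179.3]
force: [1.1, 0.9, 0.1]
grip_width: 0.0003
grasp_force: 0.0
```

>>> drive_tool(moves=[-6,0,-8,0,0,-6,0,-8,0,0,-6,0,-8,0,0,-6,0,-8,0,0,-6,0,-8,0,0])

```text
time_s: 8.35
tool_pos: [0.599, -0.0009, 0.8404]
tool_rot: [178.8, 34.1, 179.2]
force: [-0.3, -0.2, -1.1]
grip_width: 0.0003
grasp_force: 0.0
```

```bash
python3 -c "
from h import *
o=env.get_obs();print(o['qpos'],o['tool_pos'],o['tool_rot'],o['force'])"
```

```text
[ -8.1014449   18.85008727  23.57002105   9.96147934 -16.91880963
 117.60550735  89.09884641] [ 0.59898029 -0.00088924  0.84042725] [178.77151256  34.13043328 179.21457814] [-0.29964285 -0.1612827  -1.1164074 ]
```

>>> drive_tool(moves=[-8,0,-3,0,0,-8,0,-3,0,0,-8,0,-3,0,0,-8,0,-3,0,0,-8,0,-3,0,0])

```text
time_s: 8.98
tool_pos: [0.631, -0.0013, 0.8433]
tool_rot: [178.7, 36.4, 179.1]
force: [-0.2, -0.6, 0.1]
grip_width: 0.0005
grasp_force: 0.0
```

>>> drive_tool(moves=[-8,0,-4,0,0,-8,0,-4,0,0,-8,0,-4,0,0,-8,0,-4,0,0,-8,0,-4,0,0])

```text
time_s: 9.6
tool_pos: [0.6118, -0.0044, 0.863]
tool_rot: [178.7, 38.2, 179.1]
force: [0.3, 0.6, -0.6]
grip_width: 0.0004
grasp_force: 0.0
```

>>> drive_tool(moves=[-8,0,-4,0,0,-8,0,-4,0,0,-8,0,-4,0,0,-8,0,-4,0,0,-8,0,-4,0,0])

```text
time_s: 10.22
tool_pos: [0.6289, -0.0059, 0.8753]
tool_rot: [178.6, 41.4, 179.0]
force: [-0.5, 1.3, -0.8]
grip_width: 0.0005
grasp_force: 0.0
```

>>> drive_tool(moves=[-8,0,-4,0,0,-8,0,-4,0,0,-8,0,-4,0,0,-8,0,-4,0,0,-8,0,-4,0,0])

```text
time_s: 10.85
tool_pos: [0.6353, -0.0075, 0.8934]
tool_rot: [178.5, 44.7, 178.9]
force: [0.2, -0.1, -0.6]
grip_width: 0.0004
grasp_force: 0.0
```

>>> drive_tool(moves=[-8,0,-4,0,0,-8,0,-4,0,0,-8,0,-4,0,0,-8,0,-4,0,0,-8,0,-4,0,0])

```text
time_s: 11.48
tool_pos: [0.6332, -0.0089, 0.9156]
tool_rot: [178.4, 48.0, 178.7]
force: [-0.1, -0.3, -0.0]
grip_width: 0.0002
grasp_force: 0.0
```

>>> drive_tool(moves=[-8,0,-4,0,0,-8,0,-4,0,0,-8,0,-4,0,0,-8,0,-4,0,0,-8,0,-4,0,0])

```text
time_s: 12.1
tool_pos: [0.6235, -0.0101, 0.941]
tool_rot: [178.2, 51.3, 178.6]
force: [-0.0, 0.2, 0.5]
grip_width: 0.0006
grasp_force: 0.0
```

>>> drive_tool(moves=[-8,0,-4,0,0,-8,0,-4,0,0,-8,0,-4,0,0,-8,0,-4,0,0,-8,0,-4,0,0])

```text
time_s: 12.72
tool_pos: [0.6071, -0.0113, 0.9686]
tool_rot: [178.1, 54.7, 178.4]
force: [0.2, -0.2, 0.1]
grip_width: 0.0004
grasp_force: 0.0
```

```bash
cat >> h.py <<'E'
def delta(p,tool=None):
    o=env.get_obs();Rt=R.from_euler('xyz',o['tool_rot'],degrees=True).as_matrix()
    return Rt.T@(np.array(p)-o['tool_pos'])/.04
E
python3 -c "
from h import *
o=env.get_obs();print(o['qpos'],o['tool_pos'],o['tool_rot'])
print(R.from_euler('xyz',o['tool_rot'],degrees=True).as_matrix())
print(delta([.42,.03,.45]))"
```

```text
[ -6.08370417  17.97613923  69.63133172   3.33171125 -64.17116794
 105.94733614  90.05792291] [ 0.60706287 -0.01128403  0.96855309] [178.0762911   54.69077755 178.39445319]
[[-5.77762070e-01  6.19781578e-04  8.16205003e-01]
 [ 1.61943329e-02  9.99811564e-01  1.07041815e-02]
 [-8.16044566e-01  1.94023656e-02 -5.77663236e-01]]
[13.2977206   0.77747885  3.68273299]
```

>>> drive_tool(moves=[6.5,0.4,1.8,0,0,6.5,0.4,1.8,0,0,6.5,0.4,1.8,0,0,6.5,0.4,1.8,0,0,6.5,0.4,1.8,0,0])

```text
time_s: 13.35
tool_pos: [0.5385, -0.0428, 0.9177]
tool_rot: [171.1, 53.0, 170.7]
force: [2.4, -5.7, -1.5]
grip_width: 0.0006
grasp_force: 0.0
```

>>> drive_tool(moves=[6.5,0.4,1.8,0,0,6.5,0.4,1.8,0,0,6.5,0.4,1.8,0,0,6.5,0.4,1.8,0,0,6.5,0.4,1.8,0,0])

```text
time_s: 13.98
tool_pos: [0.5115, -0.0297, 0.8455]
tool_rot: [171.7, 52.2, 172.7]
force: [-0.4, -0.6, 0.5]
grip_width: 0.0006
grasp_force: 0.0
```

```bash
python3 -c "
from h import *
o=env.get_obs();print(o['qpos'],o['tool_pos'],o['tool_rot'])
im,d=snap('wrist','w1')"
```

```text
[ 13.78069789 -16.2444118   -4.44066957  59.97298914 -10.82209695
  84.18472282  91.49079844] [ 0.51145737 -0.02968329  0.84549499] [171.7413937   52.18411569 172.69413326]
```

View pics/w1.png

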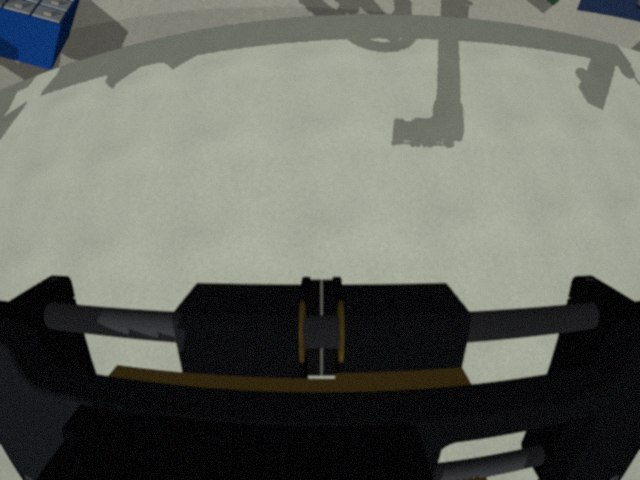

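>>> drive_tool(moves=[6.5,1,2,0,0,6.5,1,2,0,0,6.5,1,2,0,0,6.5,1,2,0,0,6.5,1,2,0,0])

```text
time_s: 14.65
tool_pos: [0.5672, 0.095, 0.5224]
tool_rot: [-174.8, 36.2, -177.2]
force: [-0.2, -2.7, 3.9]
grip_width: 0.0004
grasp_force: 0.0
```

```bash
python3 -c "
from h import *
o=env.get_obs();print(o['qpos'],o['tool_pos'],o['tool_rot'])
print(R.from_euler('xyz',o['tool_rot'],degrees=True).as_matrix())
print(delta([.45,.0,.4]))"
```

```text
[ 11.75206919 -17.19111655 -24.41275913  92.01134144   4.98463467
  69.07208955  76.8880888 ] [0.56720719 0.09500206 0.52244818] [-174.78854224   36.24542672 -177.18869138]
[[-0.80552117  0.00479504  0.5925476 ]
 [-0.03955593  0.99730171 -0.06184353]
 [-0.59124528 -0.07325505 -0.80315797]]
[ 4.26419183 -2.15844455  0.86924134]
```

```bash
cat > kin.py <<'E'
import numpy as np,itertools
from scipy.spatial.transform import Rotation as R
from scipy.optimize import least_squares
S=[([-67.89,18.392,-4.016,83.108,1.295,78.541,-3.26],[.236,.6055,.2226],[-179.9,0,158.7]),
([-37.6106,-6.7013,26.7695,78.0658,3.1476,107.8724,79.6408],[.4493,.0287,.5025],[179.98,.02,179.67]),
([-4.6959,56.0453,48.1911,3.4320,-46.9050,117.5907,87.7912],[.8467,.0241,.4187],[179.55,4.03,179.64]),
([-7.7643,32.0297,11.6428,23.1109,-7.7864,117.6199,87.5157],[.7150,.0267,.5772],[179.45,7.52,179.82]),
([-12.3249,19.8676,16.0660,31.3062,-7.1579,117.5993,87.9415],[.6297,.0220,.6547],[179.44,11.72,179.59]),
([-7.1397,29.0384,17.1760,14.0790,-12.5403,117.6070,88.3571],[.6978,.0126,.6902],[179.17,19.70,179.47]),
([-8.1014,18.8501,23.5700,9.9615,-16.9188,117.6055,89.0988],[.5990,-.0009,.8404],[178.77,34.13,179.21]),
([-6.0837,17.9761,69.6313,3.3317,-64.1712,105.9473,90.0579],[.6071,-.0113,.9686],[178.08,54.69,178.39]),
([13.7807,-16.2444,-4.4407,59.9730,-10.8221,84.1847,91.4908],[.5115,-.0297,.8455],[171.74,52.18,172.69]),
([11.7521,-17.1911,-24.4128,92.0113,4.9846,69.0721,76.8881],[.5672,.0950,.5224],[-174.79,36.25,-177.19])]
lo=np.array([-163.93,-17.29,-79.2,3.27,-89.18,5.43,-154.24]);hi=np.array([163.93,119.83,71.16,140.29,269.18,117.66,154.24])
def fk(q,p,sg):
    q=np.asarray(q);e=lambda a,x:R.from_euler(a,x,degrees=True).as_matrix()
    M=e('z',sg[0]*q[0]+p[9]);t=np.array([0,0,p[0]])
    M=M@e('y',q[1]);t=t+M@[p[1],0,p[2]]
    M=M@e('z',sg[1]*q[2])@e('y',q[3]);t=t+M@[p[3],0,p[4]]
    M=M@e('z',sg[2]*q[4])@e('y',q[5]+p[8]);t=t+M@[p[5],p[6],p[7]]
    return t,M@e('z',sg[3]*q[6]+p[10])
def res(p,sg):
    o=[]
    for q,x,r in S:
        t,M=fk(q,p,sg);o+=list((t-x)*5)+list((R.from_matrix(M).inv()*R.from_euler('xyz',r,degrees=True)).as_rotvec())
    return np.array(o)
def fit():
    b=None
    for s in itertools.product([1,-1],repeat=4):
      for c in(0,90,180,270):
        f=least_squares(res,[.3,0,.4,0,.4,0,0,.25,0,0,c],args=(s,),x_scale=[.1]*8+[10]*3,max_nfev=60)
        if b is None or f.cost<b[0]:b=(f.cost,f.x,s)
    return b
E
python3 -c "
from kin import *
b=fit();print(b[0],np.round(b[1],4).tolist(),b[2]);np.savez('kin.npz',p=b[1],s=b[2]);print(abs(res(b[1],b[2])).max())"
```

```text
0.001914543514111331 [0.2472, -0.0023, 0.4618, 0.001, 0.5118, -0.0067, -0.0234, 0.36, 0.0106, -0.104, 89.9106] (-1, -1, -1, -1)
0.027245701264834242
```

```bash
cat >> kin.py <<'E'
_k=np.load('kin.npz')
def ik(pos,M,q0):
    f=lambda q:np.r_[(fk(q,_k['p'],_k['s'])[0]-pos)*5,(R.from_matrix(fk(q,_k['p'],_k['s'])[1]).inv()*R.from_matrix(M)).as_rotvec(),1e-3*(q-q0)/57]
    s=least_squares(f,np.clip(q0,lo+.01,hi-.01),bounds=(lo,hi));r=f(s.x);return s.x,np.linalg.norm(r[:3])/5,np.rad2deg(np.linalg.norm(r[3:6]))
E
python3 - <<'E'
from kin import *;from h import env,delta
o=env.get_obs();q=np.array(o['qpos']);M=R.from_euler('xyz',o['tool_rot'],degrees=True).as_matrix()
for p in([.57,.04,.45],[.54,-.02,.40],[.52,-.03,.33],[.52,-.03,.25],[.62,-.03,.22],[.62,-.05,.14],[.58,-.05,.14]):
    q,a,b=ik(p,M,q);print(p,np.round(delta(p),1),np.round(q),round(a,4),round(b,1))
E
```

```text
[0.57, 0.04, 0.45] [ 1.1 -1.2  1.6] [-10. -17.  -3. 102.  12.  63.  76.] 0.004 1.8
[0.54, -0.02, 0.4] [ 2.5 -2.6  2.2] [ -1. -17.  -3. 105.   5.  63.  86.] 0.0151 6.9
[0.52, -0.03, 0.33] [ 3.9 -2.8  3.4] [  1. -17.  -3. 112.   4.  58.  87.] 0.0213 9.2
[0.52, -0.03, 0.25] [ 5.1 -2.6  5. ] [  1. -17.  -3. 123.   6.  45.  86.] 0.019 6.8
[0.62, -0.03, 0.22] [ 3.5 -2.6  7. ] [  2.  -9.  -3. 122.   8.  31.  84.] 0.0 0.0
[0.62, -0.05, 0.14] [ 4.7 -2.9  8.7] [  3.  -3.  -2. 127.   9.  20.  85.] 0.0 0.0
[0.58, -0.05, 0.14] [ 5.5 -2.9  8.1] [  3.  -8.  -2. 131.   8.  20.  85.] 0.0 0.0
```

```bash
python3 - <<'E'
from kin import *;from h import env,delta
o=env.get_obs();q=np.array(o['qpos']);M=R.from_euler('xyz',o['tool_rot'],degrees=True).as_matrix()
for p in([.6,.06,.48],[.6,.02,.44],[.595,-.02,.40],[.595,-.03,.33],[.585,-.03,.25]):
    q,a,b=ik(p,M,q);print(p,np.round(delta(p),2),np.round(q),round(a,4),round(b,1))
E
```

```text
[0.6, 0.06, 0.48] [ 0.   -0.79  1.39] [ 13. -16. -21.  97.   4.  63.  81.] 0.0 0.0
[0.6, 0.02, 0.44] [ 0.63 -1.72  2.26] [ 13. -16. -18. 102.   2.  58.  85.] 0.0 0.0
[0.595, -0.02, 0.4] [ 1.36 -2.64  3.05] [ 14. -17. -14. 107.  -0.  53.  91.] 0.0 0.0
[0.595, -0.03, 0.33] [ 2.41 -2.76  4.47] [ 14. -16. -13. 114.  -0.  45.  91.] 0.0 0.0
[0.585, -0.03, 0.25] [ 3.79 -2.62  5.93] [ 14. -15. -14. 123.   0.  36.  90.] 0.0 0.0
```

>>> drive_tool(moves=[0,-0.8,1.4,0,0,0.6,-1.7,2.3,0,0,1.35,-2.65,3.05,0,0,1.35,-2.65,3.05,0,0])

```text
time_s: 15.15
tool_pos: [0.5934, -0.049, 0.3993]
tool_rot: [-175.1, 36.0, 179.8]
force: [-0.1, 0.2, 0.2]
grip_width: 0.0003
grasp_force: 0.0
```

```bash
python3 -c "
from h import *
o=env.get_obs();print(o['qpos'],o['tool_pos'],o['tool_rot'])
for p in([.595,-.03,.36],[.59,-.03,.31],[.585,-.03,.26]):print(delta(p))"
```

```text
[ 14.6191846  -16.7821296  -12.36882888 106.60613711   0.64607563
  53.68332766  89.63422894] [ 0.59337726 -0.04895942  0.39932269] [-175.08019044   36.04459809  179.84364051]
[0.54669525 0.54249859 0.77430541]
[1.38328327 0.62252979 1.70802939]
[2.2198713  0.702561   2.64175338]
```

>>> drive_tool(moves=[0.55,0.55,0.75,0,0,1.4,0.6,1.7,0,0,1.4,0.6,1.7,0,0])

```text
time_s: 15.52
tool_pos: [0.5901, -0.0259, 0.3112]
tool_rot: [-175.0, 36.1, -179.7]
force: [-0.5, 0.4, 0.3]
grip_width: 0.0001
grasp_force: 0.0
```

```bash
cat >> h.py <<'E'
def wcloud(d,o):
    m=env.camera_model('wrist');K=m['K'];T=np.array(m['tool_from_camera'])
    v,u=np.mgrid[:480,:640];x=(u-K[0,2])/K[0,0];y=(v-K[1,2])/K[0,0];r=np.hypot(x,y)+1e-9
    s=np.tan(r)/r*d;p=np.stack([x*s,y*s,d],-1)@T[:3,:3].T+T[:3,3]
    Rt=R.from_euler('xyz',o['tool_rot'],degrees=True).as_matrix()
    return p@Rt.T+o['tool_pos']
E
python3 - <<'E'
from h import *
o=env.get_obs();print(o['tool_pos'],o['tool_rot'],np.round(o['qpos']))
im,d=snap('wrist','w2');P=wcloud(d,o);np.save('pics/w2P.npy',P)
cv2.imwrite('pics/w2r.png',im[::-1,::-1,::-1])
im=cv2.cvtColor(im,cv2.COLOR_RGB2HSV)
m=(im[...,0]>18)&(im[...,0]<35)&(im[...,1]>140)&(im[...,2]>60)&(d>0)
q=P[m];print(len(q),np.percentile(q,[1,50,99],axis=0))
E
```

```text
[ 0.5901025  -0.02590344  0.31122628] [-175.00299785   36.08772907 -179.69692132] [ 14. -16. -15. 116.   3.  44.  85.]
38801 [[ 0.51157337 -0.09002742  0.05267687]
 [ 0.63492853  0.01105968  0.19483652]
 [ 0.66892877  0.14488316  0.3788992 ]]
```

View pics/w2r.png

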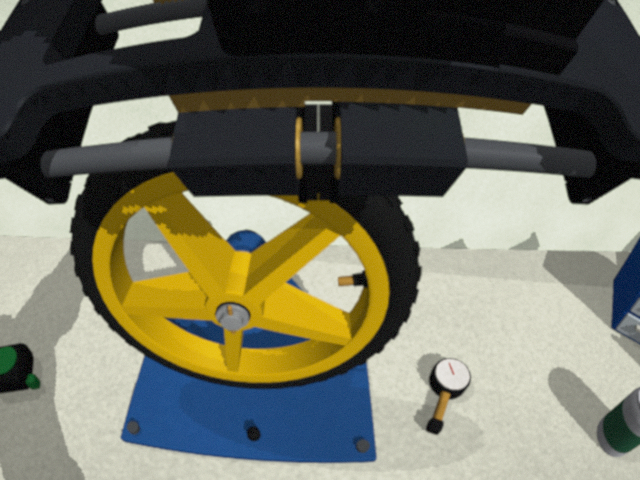

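The rotated wrist view shows the axle tip at (232,316) and the valve at (355,280), to the right and slightly above the hub. Spokes end at the rim near (330,218), (345,335), (235,365), (130,300) and (165,200).

```bash
python3 - <<'E'
from h import *
from scipy.optimize import least_squares
P=np.load('pics/w2P.npy');im=cv2.imread('pics/w2.png');d=np.load('pics/w2.npy')
g=lambda u,v:np.round(P[479-v-1:479-v+2,639-u-1:639-u+2].reshape(-1,3).mean(0),4)
for n,(u,v) in dict(axle=(232,316),valve=(355,280),s1=(320,228),s2=(340,332),s3=(234,362),s4=(135,301),s5=(158,196),s5b=(180,230),cap=(253,432)).items():print(n,g(u,v))
hsv=cv2.cvtColor(im,cv2.COLOR_BGR2HSV)
m=(hsv[...,0]>18)&(hsv[...,0]<35)&(hsv[...,1]>140)&(hsv[...,2]>60)&(d>0)&(P[...,0]>.61)&(P[...,2]<.3)
q=P[m]
rad=np.hypot(q[:,1]-.03,q[:,2]-.172)
# outer yellow rim, front edge
h=np.histogram(rad,np.arange(0,.13,.005));print(h[0])
# tyre circle edges from black points
t=P[(hsv[...,2]<60)&(d>0)&(P[...,0]>.61)&(P[...,0]<.72)&(P[...,2]>.03)&(P[...,2]<.3)];print(len(t))
qq=q[rad>.1]
A=np.c_[qq[:,1],qq[:,2],np.ones(len(qq))];print('rim plane',np.linalg.lstsq(A,qq[:,0],rcond=None)[0],len(qq))
def res(p):
    a=p[2];dx=t[:,0]-p[0];dy=t[:,1]-p[1];X=dx*np.cos(a)+dy*np.sin(a);Y=-dx*np.sin(a)+dy*np.cos(a)
    return np.sqrt(((np.hypot(Y,t[:,2]-p[3])-.1325)/.0175)**2+(X/.018)**2)-1
s=least_squares(res,[.65,.03,0,.172],loss='soft_l1',f_scale=.1);print(s.x,np.median(abs(s.fun)))
E
```

```text
axle [0.6154 0.0284 0.1803]
valve [ 0.6431 -0.0665  0.1941]
s1 [ 0.6377 -0.0344  0.2483]
s2 [ 0.6352 -0.0602  0.1367]
s3 [0.633  0.0379 0.0872]
s4 [0.6427 0.1226 0.1597]
s5 [0.6345 0.0731 0.2735]
s5b [0.6364 0.0626 0.2446]
cap [0.5842 0.021  0.0259]
[   0    0  128  441 1439  952 1003 1039 1065 1070 1048 1014  998  986
  936  943  892  910  890  777  625 7777 3148 3011 2231]
11391
rim plane [ 0.05244043 -0.05636735  0.64672061] 17203
[ 0.65046678  0.02961385 -0.03503619  0.17119288] 0.02338021144155722
```

Hub is at (0.6505, 0.030, 0.1715) and the axle tip agrees at 36 mm in front. The valve is about 77° clockwise from the top, so it needs about 103° more. Next I compute the insertion and push path.

```bash
cat >> h.py <<'E'
HUB=np.array([.6505,.0296,.1715])
def cpos(phi,ax=-.0185,rho=.062):
    f=np.deg2rad(phi);t=np.array([np.cos(f),-np.sin(f)])
    c=rho*np.array([np.sin(f),np.cos(f)])-(.0065+.015*abs(np.cos(f))+.004*np.sin(f))*t
    return HUB+[ax-.035*c[0],-c[0],c[1]]
E
python3 - <<'E'
from h import *
for p in([.592,.0,.285],[.595,.03,.255],[.61,.0296,.243],cpos(20)):print(np.round(p,4),np.round(delta(p),2))
E
```

```text
[0.592 0.    0.285] [0.47 0.7  0.56]
[0.595 0.03  0.255] [0.85 1.51 1.14]
[0.61   0.0296 0.243 ] [0.73 1.53 1.61]
[0.632  0.029  0.2373] [0.37 1.56 2.05]
```

>>> drive_tool(moves=[0.47,0.7,0.56,0,0,0.85,1.5,1.14,0,0,0.73,1.53,1.6,0,0,0.37,1.56,2.05,0,0,0.37,1.56,2.05,0,0])

```text
time_s: 16.2
tool_pos: [0.6356, 0.0288, 0.2415]
tool_rot: [-175.1, 36.9, -179.8]
force: [-0.6, -0.5, -0.1]
grip_width: 0.0006
grasp_force: 0.0
```

```bash
python3 - <<'E'
from h import *
o=env.get_obs();print(o['tool_pos'],o['tool_rot'],o['force'],np.round(o['qpos']))
for f in range(26,148,6):print(f,np.round(cpos(f),3),np.round(delta(cpos(f)),2))
E
```

```text
[0.63561226 0.02884567 0.24146302] [-175.08807779   36.8796782  -179.82520238] [-0.57895263 -0.49045106 -0.11051261] [ 16.  -7. -26. 117.  14.  35.  69.]
26 [0.632 0.022 0.237] [ 0.15 -0.17  0.05]
32 [0.631 0.015 0.235] [ 0.17 -0.34  0.09]
38 [0.631 0.008 0.233] [ 0.21 -0.52  0.14]
44 [0.631 0.001 0.23 ] [ 0.27 -0.68  0.22]
50 [ 0.631 -0.006  0.226] [ 0.33 -0.84  0.31]
56 [ 0.631 -0.012  0.221] [ 0.41 -0.98  0.41]
62 [ 0.63  -0.017  0.216] [ 0.49 -1.11  0.53]
68 [ 0.63  -0.022  0.209] [ 0.59 -1.22  0.66]
74 [ 0.63  -0.026  0.203] [ 0.7  -1.31  0.81]
80 [ 0.63  -0.029  0.195] [ 0.81 -1.37  0.96]
86 [ 0.63  -0.031  0.187] [ 0.93 -1.42  1.12]
92 [ 0.63  -0.033  0.18 ] [ 1.04 -1.44  1.26]
98 [ 0.63  -0.034  0.175] [ 1.11 -1.45  1.36]
104 [ 0.63  -0.034  0.17 ] [ 1.19 -1.45  1.47]
110 [ 0.63  -0.034  0.165] [ 1.27 -1.44  1.57]
116 [ 0.63  -0.033  0.159] [ 1.35 -1.42  1.68]
122 [ 0.63  -0.032  0.154] [ 1.44 -1.38  1.79]
128 [ 0.63  -0.031  0.148] [ 1.52 -1.34  1.9 ]
134 [ 0.63  -0.029  0.143] [ 1.6  -1.27  2.  ]
140 [ 0.63  -0.026  0.137] [ 1.68 -1.19  2.11]
146 [ 0.63  -0.023  0.132] [ 1.76 -1.1   2.21]
```

>>> drive_tool(moves=[0.15,-0.17,0.05,0,0,0.17,-0.34,0.09,0,0,0.21,-0.52,0.14,0,0,0.27,-0.68,0.22,0,0,0.3,-0.76,0.27,0,0])

```text
time_s: 16.82
tool_pos: [0.6277, -0.0037, 0.2238]
tool_rot: [-175.0, 36.6, -179.8]
force: [0.2, 0.9, 1.0]
grip_width: 0.0002
grasp_force: 1.3
```

```bash
python3 - <<'E'
from h import *
o=env.get_obs();print(o['tool_pos'],o['tool_rot'],o['force'],np.round(o['qpos']))
for f in range(50,80,6):print(f,np.round(cpos(f),3),np.round(delta(cpos(f)),2))
E
```

```text
[ 0.62765687 -0.00370376  0.22378627] [-175.00641401   36.59950457 -179.83327433] [0.18934541 0.87327311 0.95996187] [ 17.  -8. -23. 120.  11.  32.  75.]
50 [ 0.631 -0.006  0.226] [-0.1  -0.05  0.  ]
56 [ 0.631 -0.012  0.221] [-0.02 -0.19  0.11]
62 [ 0.63  -0.017  0.216] [ 0.07 -0.32  0.23]
68 [ 0.63  -0.022  0.209] [ 0.16 -0.43  0.36]
74 [ 0.63  -0.026  0.203] [ 0.27 -0.52  0.51]
```

>>> drive_tool(moves=[-0.05,-0.08,0.03,0,0,-0.02,-0.19,0.11,0,0,0.07,-0.32,0.23,0,0,0.16,-0.43,0.36,0,0,0.27,-0.52,0.51,0,0])

```text
time_s: 17.45
tool_pos: [0.6304, -0.0253, 0.2025]
tool_rot: [-175.0, 36.6, -179.8]
force: [-2.4, 1.9, 1.2]
grip_width: 0.0008
grasp_force: 1.6
```

```bash
python3 - <<'E'
from h import *
o=env.get_obs();print(o['tool_pos'],o['tool_rot'],o['force'],np.round(o['qpos']))
im,d=snap('wrist','w3');cv2.imwrite('pics/w3r.png',im[::-1,::-1,::-1])
for f in range(74,116,6):print(f,np.round(cpos(f),3),np.round(delta(cpos(f)),2))
E
```

```text
[ 0.63043261 -0.02527308  0.20254158] [-175.00797095   36.62165575 -179.75682065] [-2.38010642  1.92933954  1.20795367] [ 18.  -6. -21. 121.  10.  29.  78.]
74 [ 0.63  -0.026  0.203] [-0.02  0.01 -0.02]
80 [ 0.63  -0.029  0.195] [ 0.09 -0.06  0.13]
86 [ 0.63  -0.031  0.187] [ 0.21 -0.1   0.29]
92 [ 0.63  -0.033  0.18 ] [ 0.31 -0.12  0.43]
98 [ 0.63  -0.034  0.175] [ 0.39 -0.13  0.53]
104 [ 0.63  -0.034  0.17 ] [ 0.47 -0.13  0.64]
110 [ 0.63  -0.034  0.165] [ 0.54 -0.12  0.74]
```

View pics/w3r.png

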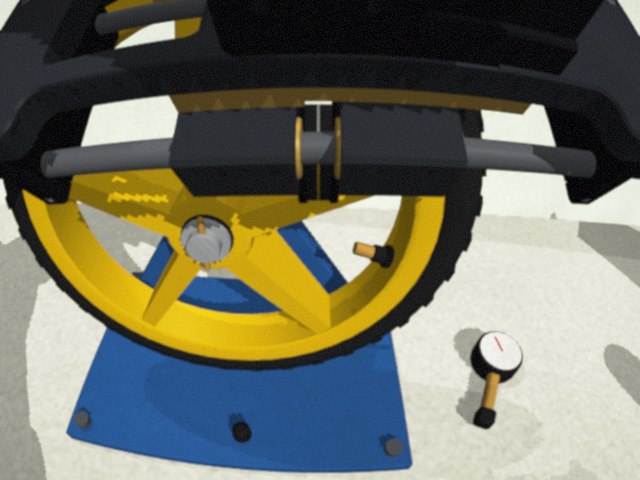

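The view shows the wheel turning with the push: the valve is at (372,252), now below hub level, and the spoke ahead is at (300,300). I'll continue.

>>> drive_tool(moves=[0.09,-0.06,0.13,0,0,0.21,-0.1,0.29,0,0,0.31,-0.12,0.43,0,0,0.39,-0.13,0.53,0,0,0.47,-0.13,0.64,0,0])

```text
time_s: 18.12
tool_pos: [0.6307, -0.033, 0.1717]
tool_rot: [-175.0, 36.7, -179.8]
force: [-1.0, 1.6, 2.9]
grip_width: 0.0003
grasp_force: 1.4
```

```bash
cat >> h.py <<'E'
def valve():
    """brass points of the stem: angle clockwise from top"""
    o=env.get_obs();im,d=env.read_camera('wrist');P=wcloud(d,o);h=cv2.cvtColor(im,cv2.COLOR_RGB2HSV)
    r=np.hypot(P[...,1]-HUB[1],P[...,2]-HUB[2])
    m=(h[...,0]>8)&(h[...,0]<20)&(h[...,1]>80)&(h[...,2]>60)&(d>0)&(abs(P[...,0]-.645)<.02)&(r>.07)&(r<.1)
    m=cv2.morphologyEx(m.astype(np.uint8),cv2.MORPH_OPEN,np.ones((3,3)))>0
    q=P[m];c=np.median(q,0) if len(q) else np.full(3,np.nan)
    return len(q),np.round(c,4),np.rad2deg(np.arctan2(HUB[1]-c[1],c[2]-HUB[2]))
E
python3 - <<'E'
from h import *
o=env.get_obs();print(o['tool_pos'],o['tool_rot'],o['force'],np.round(o['qpos']))
print(valve())
for f in range(104,146,6):print(f,np.round(cpos(f),3),np.round(delta(cpos(f)),2))
E
```

```text
[ 0.63070865 -0.03297479  0.17174837] [-174.99926692   36.68454253 -179.7846065 ] [-0.96579527  1.60256962  2.87041259] [ 19.  -4. -21. 123.  12.  25.  76.]
(130, array([ 0.6455, -0.035 ,  0.1078]), np.float64(134.59796633362674))
104 [ 0.63  -0.034  0.17 ] [ 0.01 -0.02  0.01]
110 [ 0.63  -0.034  0.165] [ 0.09 -0.01  0.11]
116 [ 0.63  -0.033  0.159] [0.17 0.01 0.22]
122 [ 0.63  -0.032  0.154] [0.25 0.05 0.33]
128 [ 0.63  -0.031  0.148] [0.33 0.09 0.44]
134 [ 0.63  -0.029  0.143] [0.41 0.16 0.55]
140 [ 0.63  -0.026  0.137] [0.49 0.24 0.65]
```

>>> drive_tool(moves=[0.09,-0.01,0.11,0,0,0.17,0.01,0.22,0,0,0.25,0.05,0.33,0,0,0.33,0.09,0.44,0,0,0.41,0.16,0.55,0,0])

```text
time_s: 18.8
tool_pos: [0.6302, -0.0287, 0.1431]
tool_rot: [-175.0, 36.6, -179.8]
force: [-2.1, -0.3, 3.3]
grip_width: 0.0007
grasp_force: 1.6
```

```bash
python3 - <<'E'
from h import *
o=env.get_obs();print(o['tool_pos'],o['tool_rot'],o['force'],np.round(o['qpos']))
print(valve())
for f in range(134,160,4):print(f,np.round(cpos(f),3),np.round(delta(cpos(f)),2))
E
```

```text
[ 0.63024732 -0.02868541  0.14310923] [-174.99075994   36.58517563 -179.81154131] [-2.05362698 -0.33772477  3.33557779] [ 19.  -2. -22. 125.  18.  22.  70.]
(159, array([0.6461, 0.0027, 0.0876]), np.float64(162.2249819579457))
134 [ 0.63  -0.029  0.143] [-0.02 -0.01 -0.01]
138 [ 0.63  -0.027  0.139] [0.04 0.04 0.06]
142 [ 0.63  -0.025  0.135] [0.09 0.09 0.13]
146 [ 0.63  -0.023  0.132] [0.14 0.16 0.2 ]
150 [ 0.63  -0.02   0.129] [0.19 0.23 0.26]
154 [ 0.63  -0.017  0.125] [0.23 0.31 0.32]
158 [ 0.63  -0.014  0.122] [0.28 0.39 0.38]
```

>>> drive_tool(moves=[0.04,0.04,0.06,0,0,0.09,0.09,0.13,0,0,0.14,0.16,0.2,0,0])

```text
time_s: 19.23
tool_pos: [0.6309, -0.0229, 0.1332]
tool_rot: [-175.0, 36.6, -179.8]
force: [-3.3, 0.4, 3.3]
grip_width: 0.0008
grasp_force: 1.6
```

```bash
python3 - <<'E'
from h import *
o=env.get_obs();print(o['tool_pos'],o['tool_rot'],o['force'],np.round(o['qpos']))
print(valve())
for f in range(146,160,3):print(f,np.round(cpos(f),3),np.round(delta(cpos(f)),2))
E
```

```text
[ 0.63085557 -0.02291456  0.13316906] [-174.9911866    36.59355876 -179.80915193] [-3.32076177  0.3513992   3.27261334] [ 19.  -1. -23. 125.  21.  21.  66.]
(183, array([0.6468, 0.0196, 0.0848]), np.float64(173.4029729526003))
146 [ 0.63  -0.023  0.132] [ 0.02 -0.01  0.01]
149 [ 0.63  -0.021  0.129] [0.05 0.05 0.05]
152 [ 0.63  -0.019  0.127] [0.09 0.1  0.1 ]
155 [ 0.63  -0.016  0.125] [0.12 0.16 0.14]
158 [ 0.63  -0.014  0.122] [0.15 0.23 0.19]
```

>>> drive_tool(moves=[0.05,0.05,0.05,0,0,0.08,0.11,0.1,0,0,0.08,0.11,0.1,0,0])

```text
time_s: 19.65
tool_pos: [0.6308, -0.0184, 0.1276]
tool_rot: [-175.0, 36.6, -179.8]
force: [-0.5, 1.4, 0.4]
grip_width: 0.0005
grasp_force: 0.3
```

```bash
python3 - <<'E'
from h import *
o=env.get_obs();print(o['tool_pos'],o['tool_rot'],o['force'],np.round(o['qpos']))
print(valve())
im,d=snap('wrist','w4');cv2.imwrite('pics/w4r.png',im[::-1,::-1,::-1])
for f in range(149,160,3):print(f,np.round(cpos(f),3),np.round(delta(cpos(f)),2))
E
```

```text
[ 0.63082806 -0.01838816  0.12759301] [-175.01145161   36.57555677 -179.76454455] [-0.45322078  1.42398456  0.35785454] [ 18.  -0. -23. 125.  23.  20.  64.]
(131, array([0.6474, 0.0305, 0.0825]), np.float64(-179.45109930844723))
149 [ 0.63  -0.021  0.129] [-0.02 -0.06 -0.04]
152 [ 0.63  -0.019  0.127] [ 0.02 -0.    0.01]
155 [ 0.63  -0.016  0.125] [0.05 0.06 0.05]
158 [ 0.63  -0.014  0.122] [0.09 0.12 0.09]
```

View pics/w4r.png

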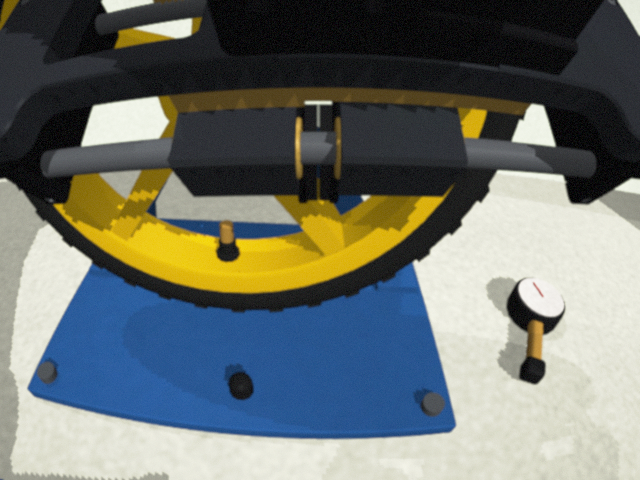

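The valve is at the bottom of the wheel (228,240), straight above the cap at (240,385). I'll back the finger off the spoke and withdraw.

```bash
python3 - <<'E'
from h import *
for p in([.630,-.022,.132],[.61,-.026,.136],[.585,-.03,.14],[.575,-.03,.145]):print(p,np.round(delta(p),2))
E
```

```text
[0.63, -0.022, 0.132] [-0.05 -0.1  -0.09]
[0.61, -0.026, 0.136] [ 0.29 -0.23 -0.46]
[0.585, -0.03, 0.14] [ 0.74 -0.36 -0.9 ]
[0.575, -0.03, 0.145] [ 0.86 -0.38 -1.15]
```

>>> drive_tool(moves=[-0.05,-0.1,-0.09,0,0,0.29,-0.23,-0.46,0,0,0.74,-0.36,-0.9,0,0,0.86,-0.38,-1.15,0,0,0.86,-0.38,-1.15,0,0])

```text
time_s: 20.38
tool_pos: [0.5756, -0.0299, 0.1463]
tool_rot: [-175.0, 36.7, -179.8]
force: [0.7, 0.4, 0.8]
grip_width: -0.0
grasp_force: 0.0
```

```bash
python3 - <<'E'
from h import *
o=env.get_obs();print(o['tool_pos'],o['tool_rot'],o['force'],np.round(o['qpos']))
print(valve())
im,d=snap('wrist','w5');cv2.imwrite('pics/w5r.png',im[::-1,::-1,::-1]);np.save('pics/w5P.npy',wcloud(d,o))
E
```

```text
[ 0.57563099 -0.0298781   0.14625678] [-174.97877864   36.70236896 -179.76558379] [0.67547934 0.44161832 0.83704413] [ 18. -10. -21. 131.  10.  22.  77.]
(0, array([nan, nan, nan]), np.float64(nan))
```

View pics/w5r.png

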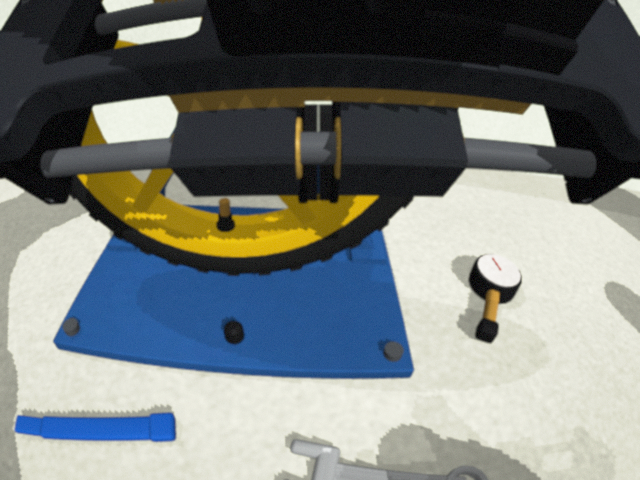

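```bash
python3 - <<'E'
import numpy as np
P=np.load('pics/w5P.npy')
for n,u,v in(('tip',225,205),('mid',225,210),('foot',226,224),('boltL',71,326),('boltR',393,350),('cap',233,331)):
    p=np.median(P[479-v-1:479-v+2,639-u-1:639-u+2].reshape(-1,3),0);print(n,np.round(p,4))
E
```

```text
tip [0.6465 0.0296 0.0856]
mid [0.646  0.0297 0.0818]
foot [0.6451 0.0297 0.0701]
boltL [0.5779 0.154  0.018 ]
boltR [ 0.5702 -0.0927  0.0174]
cap [0.5807 0.0203 0.0253]
```

```bash
python3 -c "
from h import *
print(env.sign_off())"
```

```text
the job is handed in; nothing more can be done
None
```

The job is handed in: the valve is at the very bottom, about 1° off vertical by camera; the wheel was pushed round on a single spoke with forces under about 5 N, and the arm was clear of the wheel at hand-in.

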